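Line up the amber bottles by height on the rail

ROBOT

A 7-joint arm with a two-finger parallel gripper is mounted at the origin on the work surface. World frame = base frame: x ahead of the robot, y to its left, z up, the work surface at z = 0. Lengths are in m, angles in rad, forces in N, time in s.
With the tool pointing down it reaches from about 0.4 to 0.85 m from the base axis. Payload 10.4 kg.
Tool frame: the origin (TCP) lies at the very end of the fingers, on their centre line; the grasp point (between the pads) lies manip.hold_point_z behind it (manip.hold_point_z is the distance from the TCP to the grasp point, in m); z points along the fingers, x is the direction in which the jaws open and shut, and the axes are right-handed (so a half turn about z gives the same grasp; the last joint's range is limited). The gripper opens to 85 mm and grips with 20 to 120 N. Pads are 22 mm wide; open, the fingers measure 114 mm over their backs; the gripper's body (76 mm by 85 mm) begins 54 mm behind the grasp point. The pads swing forward as they close: fully open they stand 13 mm farther back than shut.
Start: joints at [1.184, 0.332, -0.065, 1.46, 0.022, 1.35, -0.088], TCP at [0.222, -0.584, 0.231] pointing down, gripper open.
Joint ranges: [-2.6, 2.6], [-0.5, 2.12], [-1.47, 1.34], [0.16, 2.42], [-1.27, 4.41], [0.06, 2.06], [-2.6, 2.6]. Speed limits (rad/s): [2.22, 2.22, 2.79, 2.79, 3.14, 3.14, 3.14].

INTERFACE

Orientations are given as a unit quaternion [x, y, z, w].
In Python, from workcell import readout, camera, camera_info, manip gives the robot as it stands.
- The arm moves only by the tool play_rows, never from a script. Its argument "rows" is a list of rows, each a list of 3 entries, a list of its own where there are three numbers: the shift along the world's x, y, z in mm, then the turn, a rotation vector about the world's x, y, z in degrees, then the finger opening in mm, from 0 to 85.4. In form: [[[tx, ty, tz], [rx, ry, rz], fingers], ...]. A call has 1 to 12 rows; each row shifts and turns the commanded pose from where the row before left it; what a row does not reach is not made up. A row lasts 1/8 s, in which the tool goes at most 62.5 mm and 10.7 degrees, less where a joint would pass 70% of its speed; a pose out of reach is approached as far as the arm can. A call with a gripper value outside its range is refused whole. The fingers move at their own pace and stop on an object; "force" is the grip in N (left out, the last holds). Time passes only in rows, so rows that do not move let the fingers close. It gives the time, the measured TCP pose, the force and the opening at its end, in the units of the state.
- readout.get_obs(): the state, without advancing time (a new reading comes with each control period).
- camera(name): name is "scene" or "side" or "wrist"; returns the picture (400x640x3 uint8, blue, green, red); there is no depth.
- camera_info(name): a dict with "fx", "fy", "cx", "cy" (pixels), "world_from_camera" (4x4, takes a point from camera to world coordinates). Camera axes: x right, y up, looking along -z (the intrinsics and any distortion apply to the point x, -y, -z); pixel columns grow to the right and rows downward; lengths in m; the calibration is good to about 2 mm. A picture is of the moment at which its call begins: read the wrist's pose just before it. camera_info takes no time and is no camera call; for the wrist camera it gives the pose at the moment of the call.
- manip.hand_in(): hands the job in, once; it reports no verdict.
The state is a dict: "clock": time; "joint_pos": joint angles; "joint_velocities": joint speeds; "tau": joint torques, N m; "position": TCP position; "ee_rot": TCP orientation; "ft_force": force on the tool from outside, world axes, zero at the start; "torque": the same for the moment, N m; "grip_width": opening from 0.0 (shut) to 1.0 (fully open).
Only numpy, scipy, OpenCV 4.12 (cv2) and the standard library are available. Lean on these libraries where they do the work, as an engineer would, in place of code of your own. Each camera call takes 0.05 s, during which the arm holds its last target.

TASK

Line up the four amber glass bottles by height on the steel rail, one upright in the middle of each round pad: the tallest at the end with the tall post, then each next shorter one, down to the shortest at the end with the low block. They are glass: set each one down rather than dropping it, and do not knock any over.

Things in the scene. Friction and masses are not known exactly. Their poses are not given: they have to be found in the camera images.
- bottle_60: the shortest of four empty, sealed amber glass bottles with an aluminium cap: 60 mm tall overall, straight round body 36 mm across from the bottom up to 40 mm, above it a narrowing shoulder and a thin neck with the cap. Loose, upright on the counter (its bottom at z = 0). Origin at the centre of its underside, z up along its axis
- bottle_80: the second shortest of four empty, sealed amber glass bottles with an aluminium cap: 80 mm tall overall, straight round body 42 mm across from the bottom up to 56 mm, above it a narrowing shoulder and a thin neck with the cap. Loose, upright on the counter (its bottom at z = 0). Origin at the centre of its underside, z up along its axis
- bottle_100: the second tallest of four empty, sealed amber glass bottles with an aluminium cap: 100 mm tall overall, straight round body 48 mm across from the bottom up to 74 mm, above it a narrowing shoulder and a thin neck with the cap. Loose, upright on the counter (its bottom at z = 0). Origin at the centre of its underside, z up along its axis
- bottle_120: the tallest of four empty, sealed amber glass bottles with an aluminium cap: 120 mm tall overall, straight round body 54 mm across from the bottom up to 92 mm, above it a narrowing shoulder and a thin neck with the cap. Loose, upright on the counter (its bottom at z = 0). Origin at the centre of its underside, z up along its axis
- pad_1: one of four equal round grey pads, 68 mm across and 3 mm thick, fixed 80 mm apart in a straight row on the steel rail (a plate 95 mm wide, 470 mm long, 6 mm thick, with a 12 mm high lip along its long edge nearest the robot). Pads 1 to 4 follow one another along the row from right to left as the robot sees it. Origin at the centre of the pad's underside, 6 mm above the counter; a bottle stands on its upper face, 9 mm above the counter; its y axis runs along the row
- pad_2: one of four equal round grey pads, 68 mm across and 3 mm thick, fixed 80 mm apart in a straight row on the steel rail (a plate 95 mm wide, 470 mm long, 6 mm thick, with a 12 mm high lip along its long edge nearest the robot). Pads 1 to 4 follow one another along the row from right to left as the robot sees it. Origin at the centre of the pad's underside, 6 mm above the counter; a bottle stands on its upper face, 9 mm above the counter; its y axis runs along the row
- pad_3: one of four equal round grey pads, 68 mm across and 3 mm thick, fixed 80 mm apart in a straight row on the steel rail (a plate 95 mm wide, 470 mm long, 6 mm thick, with a 12 mm high lip along its long edge nearest the robot). Pads 1 to 4 follow one another along the row from right to left as the robot sees it. Origin at the centre of the pad's underside, 6 mm above the counter; a bottle stands on its upper face, 9 mm above the counter; its y axis runs along the row
- pad_4: one of four equal round grey pads, 68 mm across and 3 mm thick, fixed 80 mm apart in a straight row on the steel rail (a plate 95 mm wide, 470 mm long, 6 mm thick, with a 12 mm high lip along its long edge nearest the robot). Pads 1 to 4 follow one another along the row from right to left as the robot sees it. Origin at the centre of the pad's underside, 6 mm above the counter; a bottle stands on its upper face, 9 mm above the counter; its y axis runs along the row
- tall_post: steel post 120 mm tall with a 26 mm round head on a 40 x 34 mm foot, fixed on the rail 80 mm beyond the last pad at one end of the row (either end): marks the end for the tallest bottle. Origin at the centre of its underside, 6 mm above the counter
- low_stop: dark steel block 60 x 20 mm, 20 mm tall, fixed on the rail 80 mm beyond the last pad at the other end: marks the end for the shortest bottle. Origin at the centre of its underside, 6 mm above the counter
Things that resemble listed ones, but are neither listed nor needed, are in the scene too. Leave any turquoise look-alike of the bottle_60 alone. What is shaped like the bottle_120 but yellow is not meant.

How it is judged:
By the outcome, as a careful person would: the job done as asked, in the order asked, and still so for the second after the job is handed in, with the robot touching nothing.
It also fails if it takes over 120 s, if anything falls off the work surface, if the arm or the gripper's body presses on something with over 40 N, if the wrist force passes 120 N, or if a joint passes its speed limit or range.

## Working session

There is one attempt and no reset: what is moved stays moved. The work goes in short steps, Python scripts to look and compute and a tool call to move; the robot and the scene stay as the last step left them, time stands still between calls to the robot, and variables do not carry over. Pictures are saved under pics/ and viewed, and the job is handed in when it is done.

Besides the shell and the picture viewer there is one more tool, called after "Emit:" in YAML: its name, and indented under it one key for each argument. play_rows: Moves the arm, as the interface text tells. Its arguments: {"type":"object","properties":{"rows":{"type":"array"},"force":{"type":"number"}},"required":["rows"]}

```bash
mkdir -p pics; ls
python3 - <<'E'
from workcell import readout, camera, camera_info, manip
import cv2,numpy as np
np.set_printoptions(precision=4,suppress=True)
o=readout.get_obs(); print(o); print(manip.hold_point_z)
for n in ("scene","side"):
    i=camera_info(n); print(n,i)
    cv2.imwrite(f"pics/{n}0.png",camera(n))
E
```

```text
pics
{'clock': 0.0, 'joint_pos': array([ 1.1844,  0.3329, -0.0647,  1.4609,  0.0216,  1.3499, -0.0885]), 'joint_velocities': array([ 0.0007,  0.0001, -0.0006,  0.0001, -0.0017, -0.    , -0.0006]), 'tau': array([ -0.0001, -62.5464,   0.0487, -39.161 ,   0.0161,   0.0097,
        -0.    ]), 'position': array([ 0.2222, -0.5838,  0.2305]), 'ee_rot': array([ 0.8234, -0.5675, -0.0006, -0.0004]), 'ft_force': array([0.126 , 0.0117, 0.721 ]), 'torque': array([ 0.0319, -0.011 , -0.0473]), 'grip_width': 0.997927083027253}
0.0187
scene {'fx': 509.89586890927427, 'fy': 509.89586890927427, 'cx': 321.7287556217688, 'cy': 197.922661984067, 'world_from_camera': array([[ 0.0621, -0.7568,  0.6507,  1.337 ],
       [ 0.998 ,  0.0516, -0.0352, -0.0208],
       [-0.0069,  0.6516,  0.7585,  0.9129],
       [ 0.    ,  0.    ,  0.    ,  1.    ]])}
side {'fx': 401.26476021426447, 'fy': 401.26476021426447, 'cx': 321.4562568146266, 'cy': 196.89600473731784, 'world_from_camera': array([[ 0.9951,  0.0777, -0.0604,  0.5638],
       [-0.0983,  0.7562, -0.6469, -0.4997],
       [-0.0046,  0.6497,  0.7602,  0.6362],
       [ 0.    ,  0.    ,  0.    ,  1.    ]])}
```

View pics/scene0.png

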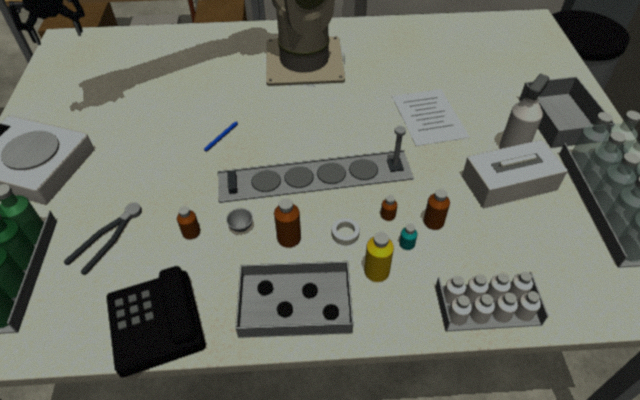

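View pics/side0.png

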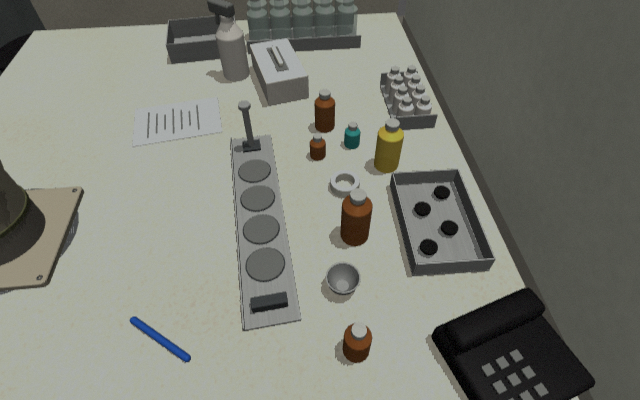

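Scene view: amber bottles at about (189,222), (288,223), (389,207) and (437,209). The look-alikes are the turquoise one at (408,236) and the yellow one at (378,256). The pads run (266,181) to (364,169), the tall post is at (397,150) at the +y end, and the low block is at (232,181). Next I measure the caps and pads in both views.

```bash
cat > h.py <<'E'
import numpy as np,cv2
from workcell import readout, camera, camera_info, manip
np.set_printoptions(precision=4,suppress=True)
def ray(n,uv,info=None):
    i=info or camera_info(n); T=i["world_from_camera"]
    d=np.array([(uv[0]-i["cx"])/i["fx"],-(uv[1]-i["cy"])/i["fy"],-1.])
    return T[:3,3],T[:3,:3]@d
def onplane(n,uv,z,info=None):
    o,d=ray(n,uv,info); return o+d*(z-o[2])/d[2]
def proj(n,p,info=None):
    i=info or camera_info(n); T=i["world_from_camera"]
    c=T[:3,:3].T@(np.array(p)-T[:3,3])
    return np.array([i["cx"]+i["fx"]*c[0]/-c[2], i["cy"]-i["fy"]*c[1]/-c[2]])
E
python3 - <<'E'
from h import *
for k in camera_info("scene"): print(k)
for n in ("scene","side"):
    im=cv2.imread(f"pics/{n}0.png"); hsv=cv2.cvtColor(im,cv2.COLOR_BGR2HSV)
    print(n,"tcp",proj(n,[.222,-.584,.231]))
    m=cv2.inRange(hsv,(2,120,40),(18,255,255))
    c,_=cv2.findContours(m,cv2.RETR_EXTERNAL,cv2.CHAIN_APPROX_NONE)
    for k in c:
        if cv2.contourArea(k)>80: print("amber",cv2.boundingRect(k),cv2.contourArea(k))
    x0,y0,x1,y1=(210,120,460,260) if n=="scene" else (220,80,400,380)
    cr=cv2.resize(im[y0:y1,x0:x1],None,fx=(3.2 if n=="scene" else 2),fy=(3.2 if n=="scene" else 2),interpolation=cv2.INTER_CUBIC)
    cv2.imwrite(f"pics/{n}_crop.png",cr)
E
```

```text
fx
fy
cx
cy
world_from_camera
scene tcp [60.4583 43.477 ]
amber (177, 211, 20, 28) 319.5
amber (274, 205, 26, 42) 703.0
amber (381, 200, 16, 20) 175.5
amber (427, 194, 23, 35) 453.0
amber (39, 14, 35, 22) 296.5
amber (189, 0, 56, 22) 990.5
amber (79, 0, 33, 27) 529.5
side tcp [-247.1424  806.2689]
amber (343, 325, 29, 38) 605.0
amber (341, 196, 31, 50) 1112.0
amber (310, 139, 15, 21) 232.5
amber (315, 97, 20, 35) 557.5
```

View pics/scene_crop.png

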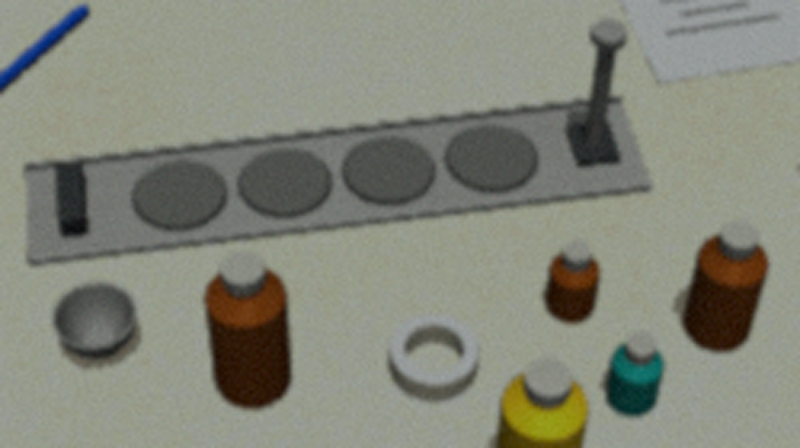

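View pics/side_crop.png

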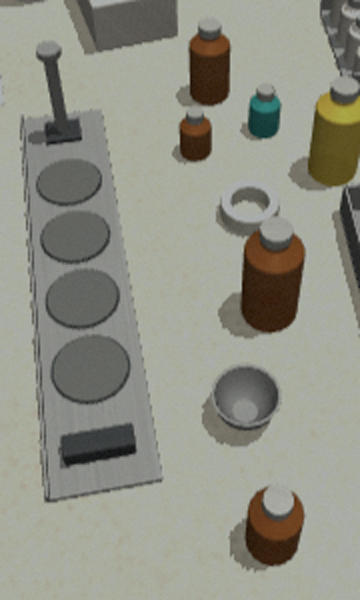

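```bash
cat > meas.py <<'E'
from h import *
def seg(im):
    hsv=cv2.cvtColor(im,cv2.COLOR_BGR2HSV)
    m=cv2.inRange(hsv,(0,110,25),(20,255,255))
    c,_=cv2.findContours(m,cv2.RETR_EXTERNAL,cv2.CHAIN_APPROX_NONE)
    return [k[:,0,:].astype(float) for k in c if cv2.contourArea(k)>100]
def bearing(n,k):
    i=camera_info(n);b=[]
    for p in k:
        o,d=ray(n,p); b.append(np.arctan2(d[1],d[0]))
    b=np.unwrap(np.array(b)); return o,(b.min()+b.max())/2,b.max()-b.min()
def pads(n,im,box):
    x0,y0,x1,y1=box
    g=cv2.GaussianBlur(cv2.cvtColor(im,cv2.COLOR_BGR2GRAY),(3,3),0)[y0:y1,x0:x1]
    t,m=cv2.threshold(g,0,255,cv2.THRESH_BINARY_INV+cv2.THRESH_OTSU)
    return t,m
E
python3 - <<'E'
from meas import *
S={}
sc=cv2.imread("pics/scene0.png"); sd=cv2.imread("pics/side0.png")
A=[k for k in seg(sc) if k[:,1].min()>180]; B=[k for k in seg(sd) if k[:,0].min()>290]
for a in A:
    o1,b1,w1=bearing("scene",a); best=None
    for b in B:
        o2,b2,w2=bearing("side",b)
        M=np.array([[np.cos(b1),-np.cos(b2)],[np.sin(b1),-np.sin(b2)]])
        s=np.linalg.solve(M,(o2-o1)[:2]); p=o1[:2]+s[0]*np.array([np.cos(b1),np.sin(b1)])
        # consistency: bottle centre at z=.03
        q=proj("side",[p[0],p[1],.03]); e=np.linalg.norm(q-b.mean(0))
        r1=2*s[0]*np.sin(w1/2); r2=2*s[1]*np.sin(w2/2)
        qs=proj("scene",[p[0],p[1],.03]); e+=np.linalg.norm(qs-a.mean(0))
        if best is None or e<best[0]: best=(e,p,r1,r2)
    print("px",a.mean(0),"err",best[0],"xy",best[1]*1000,"diam",best[2]*1000,best[3]*1000)
# pads
for n,im,box in (("scene",sc,(245,150,385,200)),("side",sd,(232,155,290,285))):
    g=cv2.GaussianBlur(cv2.cvtColor(im,cv2.COLOR_BGR2GRAY),(3,3),0)
    x0,y0,x1,y1=box
    sub=g[y0:y1,x0:x1]; print(np.percentile(sub,[5,25,50,75,95]))
    m=np.zeros_like(g); 
    t=np.percentile(sub,25)+18
    m[y0:y1,x0:x1]=((sub<t)*255)
    m=cv2.morphologyEx(m,cv2.MORPH_OPEN,np.ones((3,3)))
    c,_=cv2.findContours(m,cv2.RETR_EXTERNAL,cv2.CHAIN_APPROX_NONE)
    for k in c:
        if cv2.contourArea(k)>200:
            P=np.array([onplane(n,p[0],.009)[:2] for p in k]).astype(np.float32)*1000
            (cx,cy),r=cv2.minEnclosingCircle(P); e=cv2.fitEllipse(P)
            print(n,cv2.boundingRect(k),"ell",np.round(e[0],1),np.round(e[1],1))
E
```

```text
px [188.3333 224.3333] err 2.1198555904522287 xy [ 636.8287 -275.84  ] diam 38.54576975194313 41.06991213111523
px [287.5487 224.6991] err 11.596534485940943 xy [667.2504 -58.9809] diam 50.10700723261566 52.43333829107286
px [388.4    209.3818] err 6.093368383818144 xy [616.6143 168.6213] diam 31.970496324701788 32.059691249300734
px [436.0778 211.0222] err 5.923157754272829 xy [643.6274 268.3765] diam 44.389988816542136 45.41612919374699
[ 76.  81. 114. 151. 153.]
scene (251, 170, 30, 23) ell [ 498.2 -110.1] [71.2 72. ]
scene (284, 167, 30, 22) ell [491.1 -30.4] [70.2 71.7]
scene (317, 163, 30, 22) ell [483.6  49. ] [71.2 71.8]
scene (349, 159, 30, 22) ell [476.1 128.5] [71.7 71.9]
[ 90. 100. 123. 141. 170.]
side (245, 247, 41, 36) ell [ 496.6 -113.6] [71.1 71.8]
side (242, 215, 38, 30) ell [489.3 -34.9] [69.9 71.3]
side (240, 186, 36, 26) ell [482.3  44.3] [69.2 72.5]
side (238, 160, 33, 24) ell [474.8 123.4] [70.4 71.4]
```

Emit:
play_rows:
  rows:
    - [[35,26,0],[0,0,6.2],85]
    - [[35,26,0],[0,0,6.2],85]
    - [[35,26,0],[0,0,6.2],85]
    - [[35,26,0],[0,0,6.2],85]
    - [[35,26,0],[0,0,6.2],85]
    - [[35,26,0],[0,0,6.2],85]
    - [[35,26,0],[0,0,6.2],85]
    - [[35,26,0],[0,0,6.2],85]
    - [[35,26,0],[0,0,6.2],85]
    - [[35,26,0],[0,0,6.2],85]
    - [[35,26,0],[0,0,6.2],85]
    - [[30,22,0],[0,0,6.2],85]
  force: 40

```text
clock: 1.6
position: [0.6384, -0.2747, 0.2308]
ee_rot: [0.999, 0.048, -0.0, -0.0]
ft_force: [0.3, -0.5, 0.7]
grip_width: 0.997
```

Run:
```python
from h import *
i=camera_info("wrist"); cv2.imwrite("pics/w1.png",camera("wrist"))
o=readout.get_obs(); print(o["clock"],o["position"],o["ee_rot"],o["joint_pos"],o["joint_velocities"]); print(i)
np.save("w1.npy",i["world_from_camera"])
```

```text
1.65 [ 0.6416 -0.2697  0.2302] [ 0.9986  0.0532  0.0004 -0.0019] [ 0.6337  0.5327 -0.46    1.2237  0.2257  1.4357  0.3058] [ 0.0206 -0.0324  0.001   0.0539 -0.0446 -0.0297 -0.0719]
{'fx': 298.2766436397399, 'fy': 298.2766436397399, 'cx': 314.9703264314057, 'cy': 198.02585926394605, 'world_from_camera': array([[ 0.9953, -0.0931, -0.026 ,  0.6318],
       [ 0.0967,  0.9586,  0.2677, -0.207 ],
       [ 0.    , -0.269 ,  0.9631,  0.3737],
       [ 0.    ,  0.    ,  0.    ,  1.    ]])}
```

View pics/w1.png

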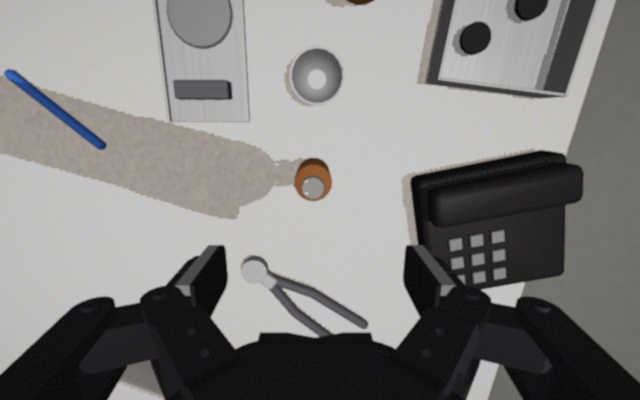

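Run:
```python
from h import *
i=camera_info("wrist"); im=camera("wrist"); cv2.imwrite("pics/w2.png",im)
o=readout.get_obs(); print(o["clock"],o["position"],o["ee_rot"])
x0,y0=280,140; cv2.imwrite("pics/w2c.png",cv2.resize(im[y0:y0+75,x0:x0+75],None,fx=8,fy=8,interpolation=cv2.INTER_CUBIC))
for p in ([.6368,-.2758,.08],[.6368,-.2758,0]): print(proj("wrist",p,i))
print("tcp px",proj("wrist",o["position"],i))
```

```text
1.7 [ 0.6401 -0.2711  0.2301] [ 0.9987  0.0503  0.0001 -0.0018]
[309.4928 190.6136]
[310.5106 175.3773]
tcp px [312.0004 251.9235]
```

View pics/w2c.png

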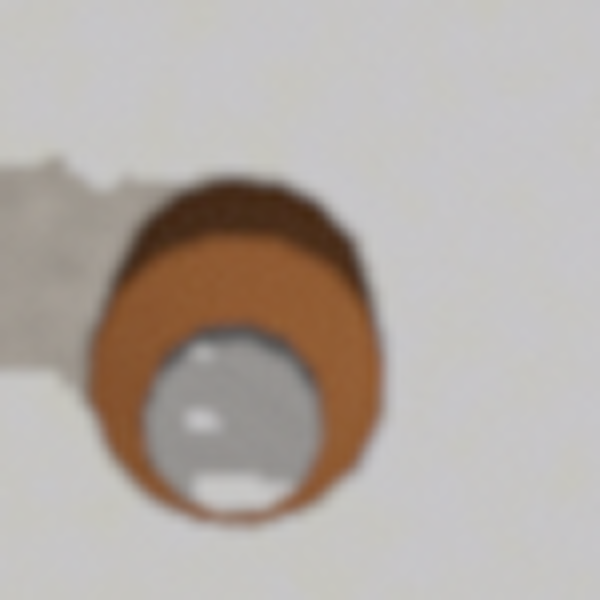

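Run:
```python
from h import *
i=camera_info("wrist"); o=readout.get_obs(); print(o["clock"],o["position"],o["ee_rot"])
print("plier",onplane("wrist",(250,256),.01,i),onplane("wrist",(262,275),.01,i),onplane("wrist",(241,268),.01,i))
print("bowl low",onplane("wrist",(312,104),.02,i),"cap",onplane("wrist",(309.1,193.5),.08,i))
for t,u in dict(turq=(408,246),yel=(378,278),ring=(345,233),ringl=(331,233),bowl=(240,228)).items(): print(t,onplane("scene",u,0))
```

```text
1.7 [ 0.6401 -0.2711  0.2301] [ 0.9987  0.0503  0.0001 -0.0018]
plier [ 0.5654 -0.3923  0.01  ] [ 0.5829 -0.419   0.01  ] [ 0.5541 -0.4113  0.01  ]
bowl low [ 0.6287 -0.1915  0.02  ] cap [ 0.6351 -0.2802  0.08  ]
turq [0.7046 0.2007 0.    ]
yel [0.7808 0.1246 0.    ]
ring [ 0.6602  0.0669 -0.    ]
ringl [0.6581 0.0358 0.    ]
bowl [ 0.6304 -0.1674  0.    ]
```

Emit:
play_rows:
  rows:
    - [[0,0,0],[0,0,0],65]
    - [[0,0,0],[0,0,0],65]

```text
clock: 1.95
position: [0.6366, -0.2775, 0.2313]
ee_rot: [0.999, 0.045, -0.0, 0.0]
ft_force: [-0.1, -0.3, 0.6]
grip_width: 0.761
```

Emit:
play_rows:
  rows:
    - [[0,0,-50],[0,0,0],65]
    - [[0,0,-50],[0,0,0],65]
    - [[0,0,-50],[0,0,0],65]
    - [[0,-2,-40],[0,0,0],65]
    - [[0,0,-23],[0,0,0],65]
    - [[0,0,0],[0,0,0],65]
    - [[0,0,0],[0,0,0],65]

```text
clock: 2.82
position: [0.6385, -0.2786, 0.0204]
ee_rot: [0.999, 0.046, 0.001, 0.001]
ft_force: [0.4, -0.4, 0.3]
grip_width: 0.759
```

Run:
```python
from h import *
im=camera("scene"); cv2.imwrite("pics/s2.png",cv2.resize(im[100:300,60:380],None,fx=2.5,fy=2.5,interpolation=cv2.INTER_CUBIC))
cv2.imwrite("pics/w3.png",camera("wrist"))
```

```text
(no output)
```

View pics/w3.png

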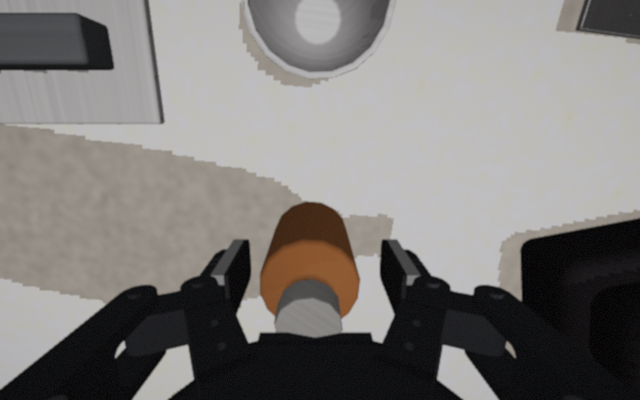

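View pics/s2.png

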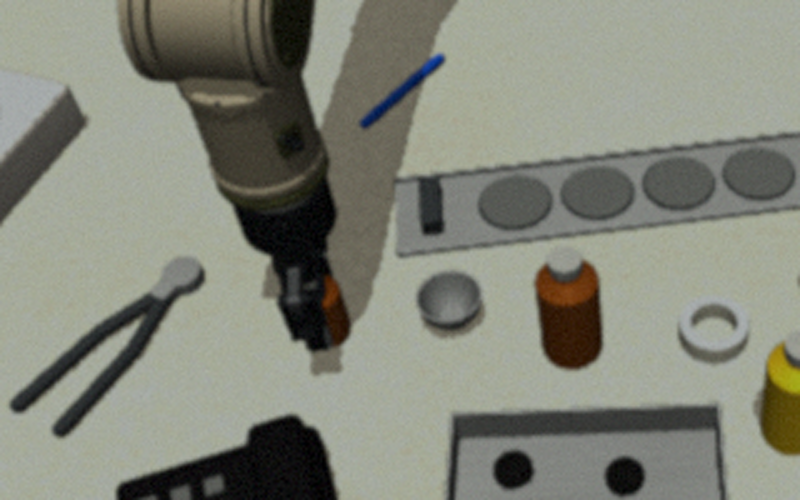

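Run:
```python
from h import *
i=camera_info("wrist"); o=readout.get_obs(); print(o["position"])
print(onplane("wrist",(310,203),0,i)*1000-[0,21,0], onplane("wrist",(310,279),.056,i)*1000, "sidewidths", onplane("wrist",(261,279),.056,i)*1000,onplane("wrist",(359,279),.056,i)*1000)
print("tcp",proj("wrist",o["position"],i))
```

```text
[ 0.6386 -0.2785  0.0205]
[ 634.0058 -280.4651    0.    ] [ 636.0572 -274.6493   56.    ] sidewidths [ 616.3296 -276.4385   56.    ] [ 655.8094 -272.8579   56.    ]
tcp [315.0154 249.8179]
```

Emit:
play_rows:
  rows:
    - [[0,0,0],[0,0,0],36]
    - [[0,0,0],[0,0,0],36]
    - [[0,0,0],[0,0,0],36]
    - [[0,0,0],[0,0,0],36]
    - [[0,0,0],[0,0,0],36]
    - [[0,0,0],[0,0,0],36]
  force: 40

```text
clock: 3.68
position: [0.638, -0.2784, 0.0196]
ee_rot: [0.999, 0.046, 0.001, 0.0]
ft_force: [-1.5, 0.6, 5.9]
grip_width: 0.48
```

Emit:
play_rows:
  rows:
    - [[0,0,10],[0,0,0],36]
    - [[0,0,30],[0,0,0],36]
    - [[0,0,40],[0,0,0],36]
    - [[0,0,30],[0,0,0],36]
    - [[0,0,0],[0,0,0],36]

```text
clock: 4.3
position: [0.6389, -0.2785, 0.1318]
ee_rot: [0.999, 0.046, 0.002, 0.001]
ft_force: [0.0, 0.7, -1.4]
grip_width: 0.479
```

Run:
```python
from h import *
o=readout.get_obs(); print(o["position"],o["ee_rot"],o["ft_force"])
im=camera("scene"); cv2.imwrite("pics/s3.png",cv2.resize(im[100:300,60:380],None,fx=2.5,fy=2.5,interpolation=cv2.INTER_CUBIC))
i=camera_info("wrist");cv2.imwrite("pics/w4.png",camera("wrist"))
```

```text
[ 0.6389 -0.2785  0.1318] [0.999  0.0457 0.0023 0.001 ] [ 0.0444  0.7046 -1.358 ]
```

View pics/w4.png

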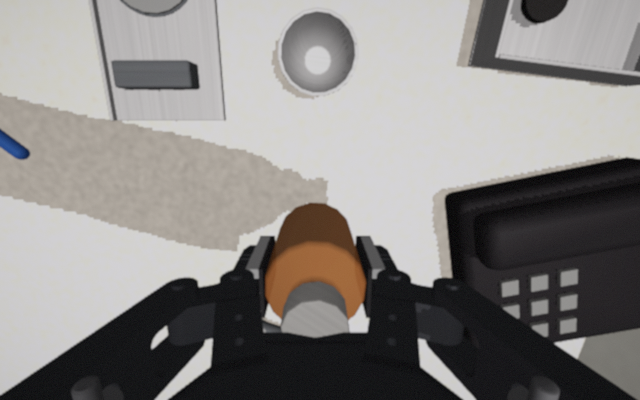

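View pics/s3.png

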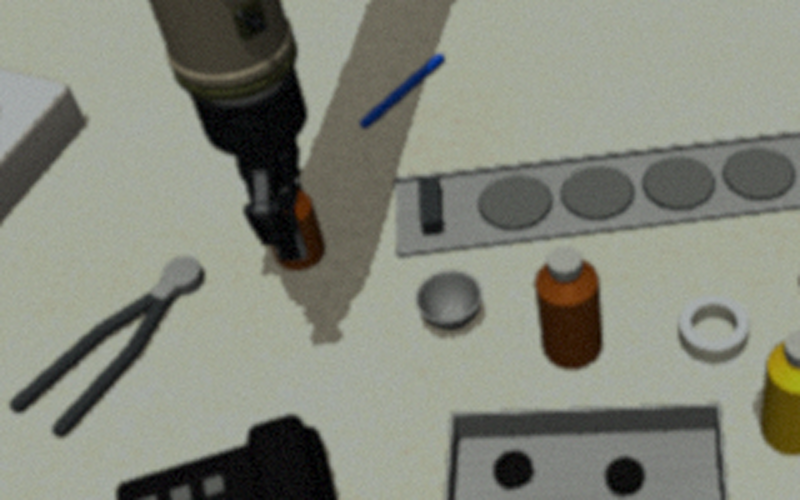

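Run:
```python
from h import *
i=camera_info("wrist"); o=readout.get_obs(); p=o["position"]*1000; print(p)
print(onplane("wrist",(315,203),.112,i)*1000-[2,21,0]-p)
```

```text
[ 637.1243 -278.0514  127.9661]
[ -3.9509  -0.3069 -15.9661]
```

Emit:
play_rows:
  rows:
    - [[-25,41,0],[0,0,0],36]
    - [[-25,41,0],[0,0,0],36]
    - [[-25,41,0],[0,0,0],36]
    - [[-25,41,0],[0,0,0],36]
    - [[-25,41,0],[0,0,0],36]
    - [[-24,41,0],[0,0,0],36]
    - [[0,0,0],[0,0,0],36]
    - [[0,0,0],[0,0,0],36]

```text
clock: 5.4
position: [0.4881, -0.0328, 0.1277]
ee_rot: [0.999, 0.046, -0.0, 0.0]
ft_force: [-0.3, -1.3, -0.3]
grip_width: 0.48
```

Run:
```python
from h import *
o=readout.get_obs(); print(o["position"],o["ee_rot"],o["ft_force"])
im=camera("scene"); cv2.imwrite("pics/s4.png",cv2.resize(im[100:300,160:480],None,fx=2.5,fy=2.5,interpolation=cv2.INTER_CUBIC))
i=camera_info("wrist");cv2.imwrite("pics/w5.png",camera("wrist"));cv2.imwrite("pics/d4.png",camera("side"))
```

```text
[ 0.4881 -0.0328  0.1277] [ 0.999   0.0456 -0.0005  0.0001] [-0.2988 -1.2509 -0.3173]
```

View pics/w5.png

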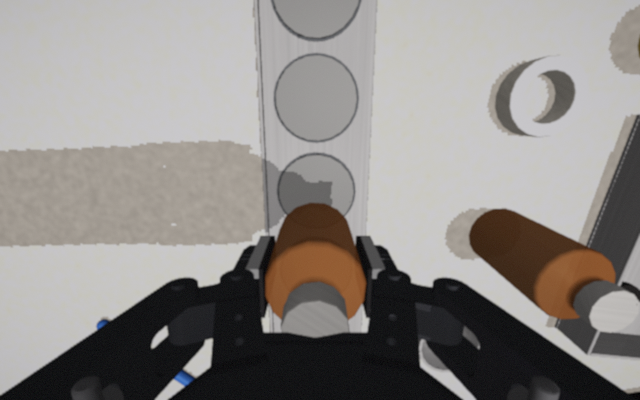

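View pics/d4.png

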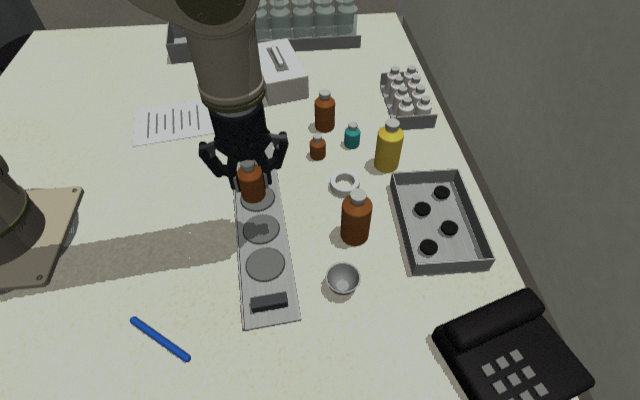

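Run:
```python
from h import *
i=camera_info("wrist"); im=cv2.imread("pics/w5.png")
hsv=cv2.cvtColor(im,cv2.COLOR_BGR2GRAY)
for uv,n in (((316.5,98),"A"),):
    print(onplane("wrist",uv,.009,i)*1000)
for a,b in (((316,55),(316,142)),((275,98),(358,98)),((316,153),(316,153)),((278,190),(355,190)),((316,39),(316,39))):
    print(onplane("wrist",a,.009,i)*1000,onplane("wrist",b,.009,i)*1000)
print(onplane("wrist",(315,203),.110,i)*1000-[2,21,0])
```

```text
[482.3917  48.0587   9.    ]
[478.9675  80.6855   9.    ] [485.2947  12.0068   9.    ]
[447.9575  44.9187   9.    ] [516.8257  51.1987   9.    ]
[486.1652   2.5579   9.    ] [486.1652   2.5579   9.    ]
[454.9951 -33.7656   9.    ] [524.3534 -27.4404   9.    ]
[477.9017  92.2547   9.    ] [477.9017  92.2547   9.    ]
[484.6992 -34.0033 110.    ]
```

Emit:
play_rows:
  rows:
    - [[1.5,1.5,-30],[0,0,0],36]
    - [[0,0,-40],[0,0,0],36]
    - [[0,0,-18],[0,0,0],36]
    - [[0,0,-5],[0,0,0],36]
    - [[0,0,-2],[0,0,0],36]
    - [[0,0,0],[0,0,0],36]
    - [[0,0,0],[0,0,0],36]

```text
clock: 6.42
position: [0.4904, -0.0307, 0.0341]
ee_rot: [0.999, 0.046, 0.001, 0.0]
ft_force: [0.1, 0.8, -1.9]
grip_width: 0.471
```

Run:
```python
from h import *
o=readout.get_obs(); print(o["position"],o["ee_rot"],o["ft_force"])
im=camera("side"); cv2.imwrite("pics/d5.png",cv2.resize(im[100:300,180:380],None,fx=3,fy=3,interpolation=cv2.INTER_CUBIC))
im=camera("scene"); cv2.imwrite("pics/s5.png",cv2.resize(im[100:250,200:440],None,fx=3,fy=3,interpolation=cv2.INTER_CUBIC))
```

```text
[ 0.4904 -0.0307  0.0341] [0.999  0.0457 0.0007 0.0002] [ 0.1027  0.8475 -1.8943]
```

View pics/d5.png

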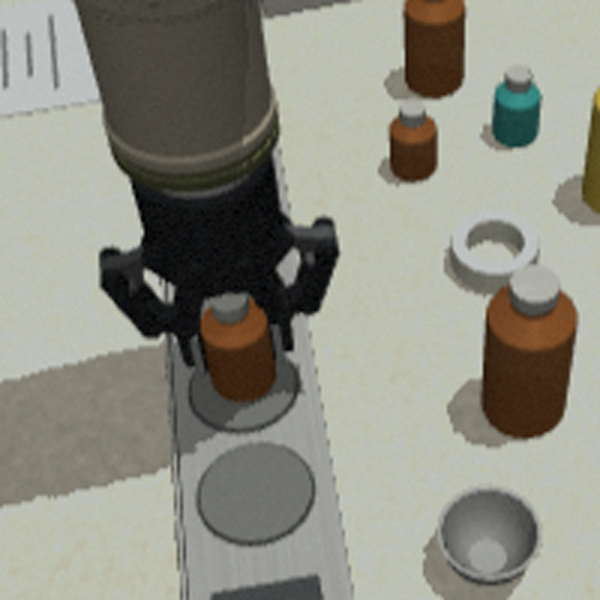

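View pics/s5.png

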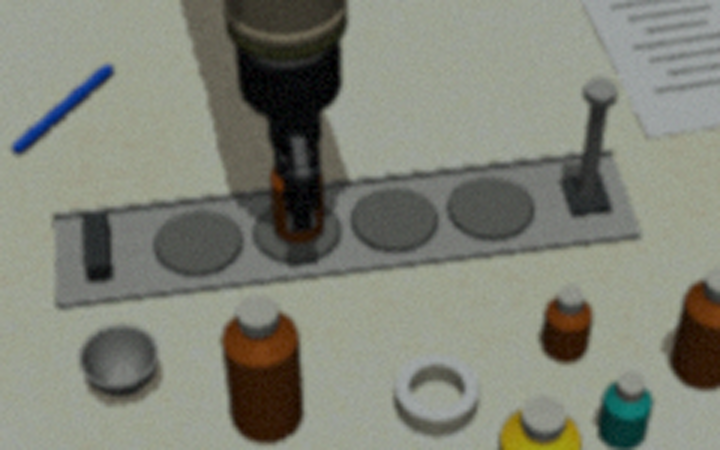

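Emit:
play_rows:
  rows:
    - [[0,0,-2.5],[0,0,0],36]
    - [[0,0,0],[0,0,0],36]
    - [[0,0,0],[0,0,0],36]

```text
clock: 6.9
position: [0.4899, -0.0306, 0.0308]
ee_rot: [0.999, 0.046, -0.0, -0.0]
ft_force: [0.5, -0.2, -1.3]
grip_width: 0.482
```

Emit:
play_rows:
  rows:
    - [[0,0,-2],[0,0,0],36]
    - [[0,0,0],[0,0,0],36]
    - [[0,0,0],[0,0,0],36]

```text
clock: 7.28
position: [0.4899, -0.0306, 0.0288]
ee_rot: [0.999, 0.046, 0.0, -0.0]
ft_force: [0.2, -0.1, -0.4]
grip_width: 0.479
```

Emit:
play_rows:
  rows:
    - [[0,0,-1],[0,0,0],36]
    - [[0,0,0],[0,0,0],36]
    - [[0,0,0],[0,0,0],36]

```text
clock: 7.65
position: [0.49, -0.0306, 0.0285]
ee_rot: [0.999, 0.046, 0.0, 0.0]
ft_force: [-3.8, 0.3, 8.5]
grip_width: 0.483
```

Emit:
play_rows:
  rows:
    - [[0,0,-1],[0,0,0],36]
    - [[0,0,0],[0,0,0],36]
    - [[0,0,0],[0,0,0],36]

```text
clock: 8.02
position: [0.4901, -0.0306, 0.0284]
ee_rot: [0.999, 0.046, -0.0, 0.001]
ft_force: [-10.7, 0.1, 23.9]
grip_width: 0.479
```

Emit:
play_rows:
  rows:
    - [[0,0,1.5],[0,0,0],36]
    - [[0,0,0],[0,0,0],42]
    - [[0,0,0],[0,0,0],46]
    - [[0,0,0],[0,0,0],52]
    - [[0,0,0],[0,0,0],60]
    - [[0,0,0],[0,0,0],62]
    - [[0,0,0],[0,0,0],62]
    - [[0,0,20],[0,0,0],62]
    - [[0,0,50],[0,0,0],62]
    - [[0,0,50],[0,0,0],62]
    - [[0,0,20],[0,0,0],62]

```text
clock: 9.4
position: [0.4911, -0.0305, 0.1713]
ee_rot: [0.999, 0.046, 0.002, 0.001]
ft_force: [1.1, 0.1, -1.3]
grip_width: 0.729
```

Run:
```python
from h import *
o=readout.get_obs(); print(o["position"],o["ee_rot"],o["ft_force"])
im=camera("side"); cv2.imwrite("pics/d6.png",cv2.resize(im[100:300,180:380],None,fx=3,fy=3,interpolation=cv2.INTER_CUBIC))
im=camera("scene"); cv2.imwrite("pics/s6.png",cv2.resize(im[100:250,200:440],None,fx=3,fy=3,interpolation=cv2.INTER_CUBIC))
```

```text
[ 0.4911 -0.0305  0.1713] [0.9989 0.0458 0.002  0.0005] [ 1.1322  0.0649 -1.3212]
```

View pics/d6.png

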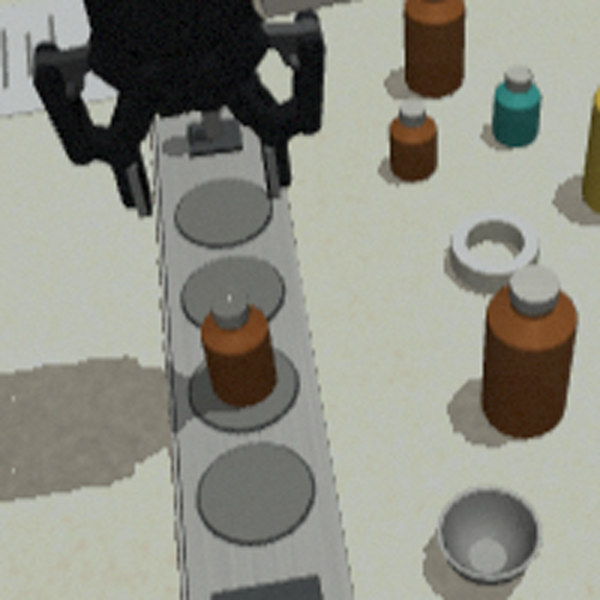

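View pics/s6.png

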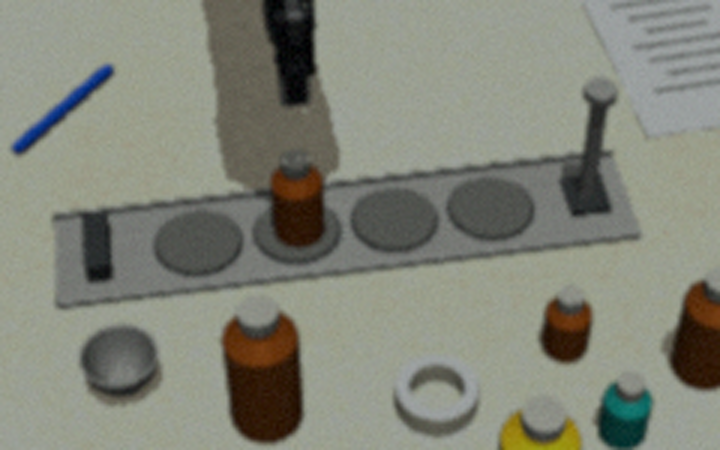

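```bash
cat > check.py <<'E'
from meas import *
def bottles(sc,sd):
    A=[k for k in seg(sc) if k[:,1].min()>145 and cv2.boundingRect(k.astype(np.float32))[2]<60]; B=[k for k in seg(sd) if k[:,0].min()>200]
    out=[]
    for a in A:
        o1,b1,w1=bearing("scene",a); best=None
        for b in B:
            o2,b2,w2=bearing("side",b)
            M=np.array([[np.cos(b1),-np.cos(b2)],[np.sin(b1),-np.sin(b2)]])
            s=np.linalg.solve(M,(o2-o1)[:2]); p=o1[:2]+s[0]*np.array([np.cos(b1),np.sin(b1)])
            e=np.linalg.norm(proj("side",[*p,.04])-b.mean(0))+np.linalg.norm(proj("scene",[*p,.04])-a.mean(0))
            if best is None or e<best[0]: best=(e,p,2*s[0]*np.sin(w1/2),2*s[1]*np.sin(w2/2),b.mean(0))
        out.append((a.mean(0),*best))
    return out
E
python3 - <<'E'
from check import *
for r in bottles(camera("scene"),camera("side")): print(r[0],r[1],r[2]*1000,r[3]*1000,r[4]*1000)
E
```

```text
[287.4821 224.8571] 5.4228811865142745 [667.3048 -58.9781] 50.102313928967 52.34108666880126
[388.3571 209.1964] 12.248723155699608 [616.6285 168.8012] 32.326976276948216 32.06832139651442
[436.0778 211.0444] 0.7586365292234872 [643.6843 268.6602] 44.96065495871087 45.48745356526011
[298.8056 167.8333] 1.4568836097457183 [489.7823 -28.7339] 40.123262251041396 40.615801563651004
```

Emit:
play_rows:
  rows:
    - [[21,33,0],[0,0,0],60]
    - [[21,33,0],[0,0,0],60]
    - [[21,33,0],[0,0,0],60]
    - [[21,33,0],[0,0,0],60]
    - [[21,33,0],[0,0,0],60]
    - [[21,32,0],[0,0,0],60]
    - [[0,0,0],[0,0,0],60]
    - [[0,0,0],[0,0,0],60]

```text
clock: 10.6
position: [0.6152, 0.166, 0.1667]
ee_rot: [0.999, 0.046, -0.001, 0.0]
ft_force: [0.9, 0.6, -0.3]
grip_width: 0.705
```

Run:
```python
from h import *
o=readout.get_obs(); print(o["position"],o["ee_rot"])
i=camera_info("wrist"); im=camera("wrist"); cv2.imwrite("pics/w7.png",im)
for p in ([.617,.1665,.06],[.617,.1665,0]): print(proj("wrist",p,i))
```

```text
[0.6152 0.166  0.1667] [ 0.9989  0.0459 -0.0012  0.0003]
[317.3604 195.598 ]
[317.0294 180.7576]
```

View pics/w7.png

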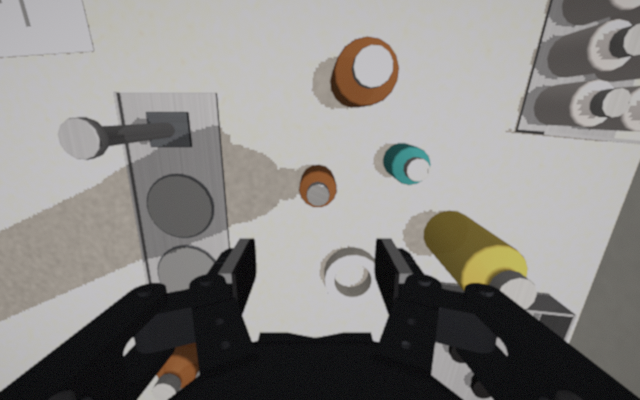

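Emit:
play_rows:
  rows:
    - [[1,0,-50],[0,0,0],60]
    - [[0,0,-50],[0,0,0],60]
    - [[0,0,-35],[0,0,0],60]
    - [[0,0,-15],[0,0,0],60]
    - [[0,0,-8],[0,0,0],60]
    - [[0,0,0],[0,0,0],60]
    - [[0,0,0],[0,0,0],60]

```text
clock: 11.52
position: [0.6177, 0.1666, 0.0117]
ee_rot: [0.999, 0.046, 0.001, -0.0]
ft_force: [0.6, 0.2, -0.8]
grip_width: 0.7
```

Run:
```python
from h import *
i=camera_info("wrist"); im=camera("wrist"); cv2.imwrite("pics/w8.png",im)
```

```text
(no output)
```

View pics/w8.png

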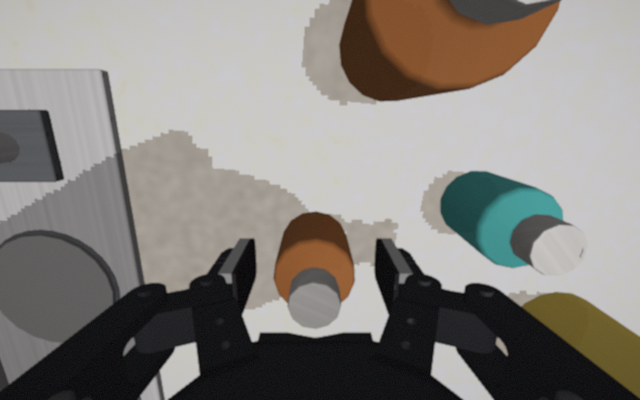

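Emit:
play_rows:
  rows:
    - [[0,0,-3.5],[0,0,0],60]
    - [[0,0,0],[0,0,0],45]
    - [[0,0,0],[0,0,0],40]
    - [[0,0,0],[0,0,0],30]
    - [[0,0,0],[0,0,0],30]
    - [[0,0,0],[0,0,0],30]
    - [[0,0,0],[0,0,0],30]
    - [[0,0,0],[0,0,0],30]

```text
clock: 12.58
position: [0.6171, 0.1665, 0.0071]
ee_rot: [0.999, 0.046, 0.0, -0.0]
ft_force: [-0.7, 0.5, 5.6]
grip_width: 0.408
```

Emit:
play_rows:
  rows:
    - [[0,0,10],[0,0,0],30]
    - [[0,0,30],[0,0,0],30]
    - [[0,0,50],[0,0,0],30]
    - [[0,0,50],[0,0,0],30]
    - [[0,0,0],[0,0,0],30]
    - [[0,0,0],[0,0,0],30]

```text
clock: 13.32
position: [0.6165, 0.166, 0.1463]
ee_rot: [0.999, 0.046, -0.0, 0.0]
ft_force: [-0.8, 0.1, -1.8]
grip_width: 0.412
```

Emit:
play_rows:
  rows:
    - [[-15,-35,0],[0,0,0],30]
    - [[-15,-35,0],[0,0,0],30]
    - [[-15,-35,0],[0,0,0],30]
    - [[-15,-35,0],[0,0,0],30]
    - [[-15,-35,0],[0,0,0],30]
    - [[-15,-35,0],[0,0,0],30]
    - [[-15,-35,0],[0,0,0],30]
    - [[-15,-34,0],[0,0,0],30]
    - [[0,0,0],[0,0,0],30]
    - [[0,0,0],[0,0,0],30]

```text
clock: 14.58
position: [0.4965, -0.1119, 0.1459]
ee_rot: [0.999, 0.046, -0.001, -0.001]
ft_force: [-0.1, 0.5, -0.8]
grip_width: 0.407
```

Run:
```python
from h import *
i=camera_info("wrist"); im=camera("wrist"); cv2.imwrite("pics/w9.png",im)
im=camera("side"); cv2.imwrite("pics/d9.png",im)
o=readout.get_obs(); print(o["position"],o["ee_rot"])
```

```text
[ 0.497  -0.1113  0.1464] [ 0.9989  0.0466 -0.0003 -0.0004]
```

View pics/w9.png

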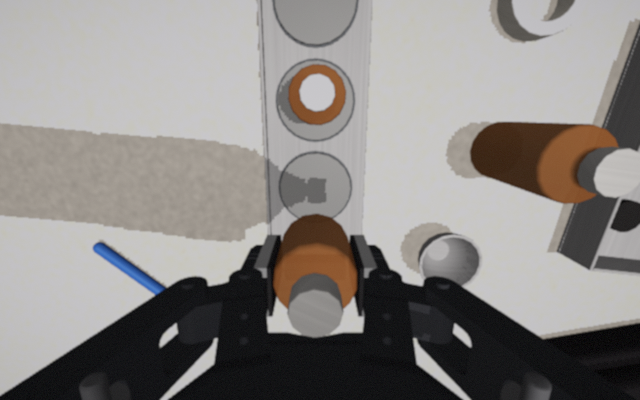

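View pics/d9.png

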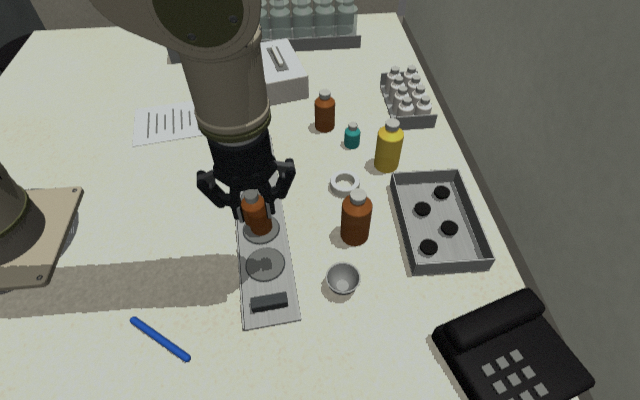

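Run:
```python
from h import *
i=camera_info("wrist")
print(onplane("wrist",(316,213),.139,i)*1000+[1.6,-18,0], onplane("wrist",(316,152),.009,i)*1000+[3,-34,0])
```

```text
[ 497.3949 -111.5431  139.    ] [ 497.6373 -110.9245    9.    ]
```

Emit:
play_rows:
  rows:
    - [[0.5,-1,-50],[0,0,0],30]
    - [[0,0,-45],[0,0,0],30]
    - [[0,0,-22],[0,0,0],30]
    - [[0,0,-7],[0,0,0],30]
    - [[0,0,-3],[0,0,0],30]
    - [[0,0,0],[0,0,0],30]
    - [[0,0,0],[0,0,0],30]

```text
clock: 15.55
position: [0.498, -0.1137, 0.0207]
ee_rot: [0.999, 0.046, 0.001, 0.0]
ft_force: [0.2, 0.6, -0.9]
grip_width: 0.411
```

Emit:
play_rows:
  rows:
    - [[-0.5,1.5,-2],[0,0,0],30]
    - [[0,0,0],[0,0,0],30]
    - [[0,0,-1],[0,0,0],30]
    - [[0,0,0],[0,0,0],30]
    - [[0,0,0],[0,0,0],30]

```text
clock: 16.18
position: [0.4969, -0.1121, 0.0168]
ee_rot: [0.999, 0.046, 0.0, -0.0]
ft_force: [0.8, -0.3, -1.5]
grip_width: 0.412
```

Emit:
play_rows:
  rows:
    - [[0,0,-1],[0,0,0],30]
    - [[0,0,0],[0,0,0],30]
    - [[0,0,0],[0,0,0],30]

```text
clock: 16.55
position: [0.497, -0.1121, 0.016]
ee_rot: [0.999, 0.046, 0.0, 0.0]
ft_force: [-1.5, 0.8, 5.1]
grip_width: 0.405
```

Contact at z ≈ 16 mm, as expected. I release, opening to only 52 mm so the fingers stay clear of the lip, and retreat.

Emit:
play_rows:
  rows:
    - [[0,0,0],[0,0,0],36]
    - [[0,0,0],[0,0,0],40]
    - [[0,0,0],[0,0,0],46]
    - [[0,0,0],[0,0,0],50]
    - [[0,0,0],[0,0,0],50]
    - [[0,0,0],[0,0,0],50]
    - [[0,0,20],[0,0,0],50]
    - [[0,0,50],[0,0,0],50]
    - [[0,0,50],[0,0,0],60]
    - [[0,0,50],[0,0,0],70]
    - [[0,0,0],[0,0,0],70]
    - [[0,0,0],[0,0,0],70]

```text
clock: 18.05
position: [0.4965, -0.1122, 0.1852]
ee_rot: [0.999, 0.046, -0.0, 0.0]
ft_force: [-0.2, 0.0, -0.8]
grip_width: 0.818
```

Run:
```python
from check import *
o=readout.get_obs(); print(o["position"])
sc=camera("scene");sd=camera("side")
for r in bottles(sc,sd): print(r[0],r[1],r[2]*1000,r[3]*1000,r[4]*1000)
cv2.imwrite("pics/d10.png",cv2.resize(sd[100:300,180:380],None,fx=3,fy=3))
```

```text
[ 0.4965 -0.1122  0.1852]
[287.4825 224.5175] 5.748901401095044 [667.2559 -58.9809] 50.10597211232881 52.444122718631114
[436.044  210.9011] 0.8431740909823517 [643.6536 268.3655] 44.388311423544174 45.470006492598685
[265.2321 174.2321] 7.353530395219622 [ 496.256  -109.4661] 32.76312272778981 34.85249905191492
[298.8451 168.0282] 2.2889238843790163 [489.529  -27.7894] 38.04980605794495 40.28139909776457
```

View pics/d10.png

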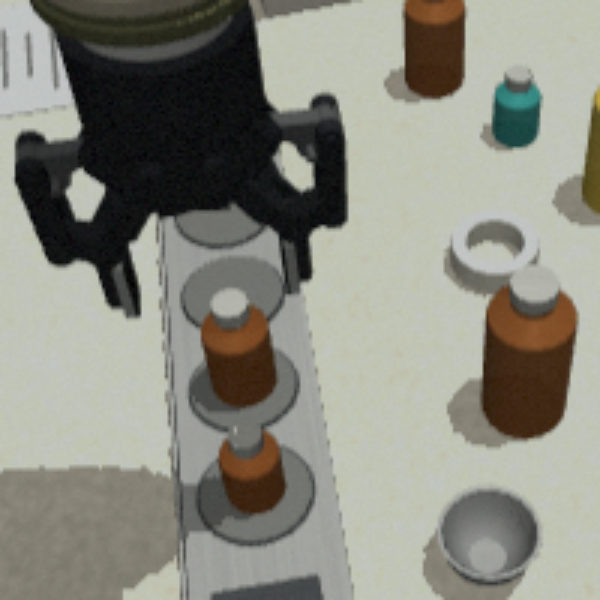

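Emit:
play_rows:
  rows:
    - [[15,38,0],[0,0,0],70]
    - [[15,38,0],[0,0,0],70]
    - [[15,38,0],[0,0,0],70]
    - [[15,38,0],[0,0,0],70]
    - [[15,38,0],[0,0,0],70]
    - [[15,38,0],[0,0,0],70]
    - [[15,38,0],[0,0,0],70]
    - [[15,38,0],[0,0,0],70]
    - [[14,38,0],[0,0,0],70]
    - [[14,37,0],[0,0,0],70]
    - [[0,0,0],[0,0,0],70]
    - [[0,0,0],[0,0,0],70]

```text
clock: 19.65
position: [0.6445, 0.2664, 0.1843]
ee_rot: [0.999, 0.046, -0.001, 0.0]
ft_force: [-0.3, -0.1, -0.4]
grip_width: 0.82
```

Run:
```python
from h import *
o=readout.get_obs(); print(o["position"],o["ee_rot"])
i=camera_info("wrist"); im=camera("wrist"); cv2.imwrite("pics/w11.png",im)
for p in ([.644,.2665,.1],[.644,.2665,0]): print(proj("wrist",p,i))
```

```text
[0.6445 0.2664 0.1843] [ 0.999   0.0458 -0.0009  0.0005]
[314.4964 203.1542]
[314.7539 177.4715]
```

View pics/w11.png

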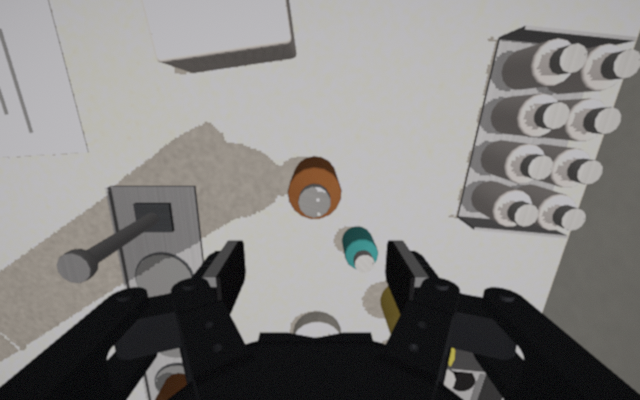

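Emit:
play_rows:
  rows:
    - [[0,0,-50],[0,0,0],70]
    - [[0,0,-50],[0,0,0],70]
    - [[0,0,-30],[0,0,0],70]
    - [[0,0,-15],[0,0,0],70]
    - [[0,0,0],[0,0,0],70]
    - [[0,0,0],[0,0,0],70]

```text
clock: 20.45
position: [0.6458, 0.2671, 0.0426]
ee_rot: [0.999, 0.046, 0.001, -0.0]
ft_force: [-0.0, 0.1, 0.3]
grip_width: 0.821
```

Run:
```python
from h import *
i=camera_info("wrist"); im=camera("wrist"); cv2.imwrite("pics/w12.png",im)
```

```text
(no output)
```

View pics/w12.png

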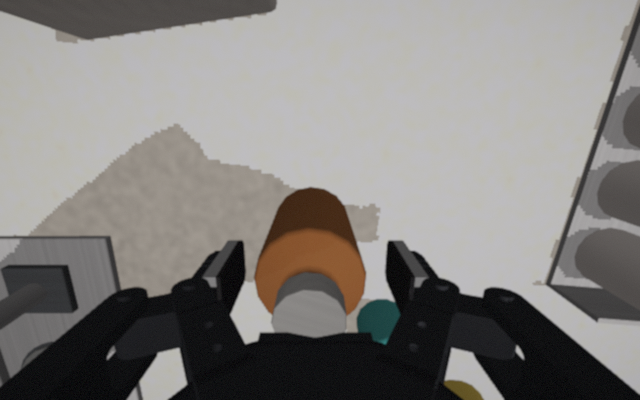

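Emit:
play_rows:
  rows:
    - [[0,0,-2],[0,0,0],60]
    - [[0,0,0],[0,0,0],55]
    - [[0,0,0],[0,0,0],50]
    - [[0,0,0],[0,0,0],42]
    - [[0,0,0],[0,0,0],42]
    - [[0,0,0],[0,0,0],42]
    - [[0,0,0],[0,0,0],42]

```text
clock: 21.38
position: [0.6449, 0.2671, 0.0392]
ee_rot: [0.999, 0.046, 0.0, -0.0]
ft_force: [-3.5, 0.8, 5.1]
grip_width: 0.551
```

Emit:
play_rows:
  rows:
    - [[0,0,10],[0,0,0],42]
    - [[0,0,40],[0,0,0],42]
    - [[0,0,50],[0,0,0],42]
    - [[0,0,40],[0,0,0],42]
    - [[0,0,0],[0,0,0],42]
    - [[0,0,0],[0,0,0],42]

```text
clock: 22.12
position: [0.6447, 0.2665, 0.178]
ee_rot: [0.999, 0.046, -0.0, 0.0]
ft_force: [-0.7, -0.8, -2.0]
grip_width: 0.545
```

Emit:
play_rows:
  rows:
    - [[-23,-31,0],[0,0,0],42]
    - [[-23,-31,0],[0,0,0],42]
    - [[-23,-31,0],[0,0,0],42]
    - [[-23,-32,0],[0,0,0],42]
    - [[-23,-32,0],[0,0,0],42]
    - [[-23,-32,0],[0,0,0],42]
    - [[-23,-31,0],[0,0,0],42]
    - [[0,0,0],[0,0,0],42]
    - [[0,0,0],[0,0,0],42]
    - [[0,0,0],[0,0,0],42]

```text
clock: 23.38
position: [0.484, 0.0478, 0.1785]
ee_rot: [0.999, 0.046, -0.0, -0.0]
ft_force: [-0.1, 0.4, -1.2]
grip_width: 0.551
```

Run:
```python
from h import *
i=camera_info("wrist"); im=camera("wrist"); cv2.imwrite("pics/w13.png",im)
o=readout.get_obs(); print(o["position"],o["ee_rot"])
```

```text
[0.484  0.0478 0.1785] [ 0.9989  0.0465 -0.0002 -0.0004]
```

View pics/w13.png

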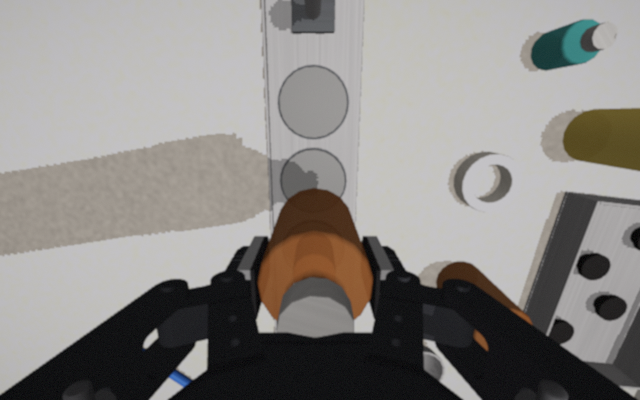

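Run:
```python
from h import *
i=camera_info("wrist")
print(onplane("wrist",(315,190),.139,i)*1000+[2.2,-24,0], onplane("wrist",(313,149),.009,i)*1000+[3,-34,0], onplane("wrist",(313,102),.009,i)*1000)
```

```text
[484.1104  46.0671 139.    ] [481.7993  47.2085   9.    ] [474.5071 127.5654   9.    ]
```

Emit:
play_rows:
  rows:
    - [[-1.2,-1.3,-50],[0,0,0],42]
    - [[0,0,-45],[0,0,0],42]
    - [[0,0,-22],[0,0,0],42]
    - [[0,0,-7],[0,0,0],42]
    - [[0,0,-3],[0,0,0],42]
    - [[0,0,0],[0,0,0],42]
    - [[0,0,0],[0,0,0],42]

```text
clock: 24.3
position: [0.4833, 0.0456, 0.0527]
ee_rot: [0.999, 0.046, 0.001, 0.0]
ft_force: [-0.2, -0.2, -1.8]
grip_width: 0.553
```

Emit:
play_rows:
  rows:
    - [[-0.5,1.5,-2],[0,0,0],42]
    - [[0,0,0],[0,0,0],42]
    - [[0,0,-1],[0,0,0],42]
    - [[0,0,0],[0,0,0],42]
    - [[0,0,0],[0,0,0],42]

```text
clock: 24.92
position: [0.4822, 0.0471, 0.0488]
ee_rot: [0.999, 0.046, 0.0, -0.0]
ft_force: [-0.2, 0.6, -0.8]
grip_width: 0.554
```

Emit:
play_rows:
  rows:
    - [[0,0,-1],[0,0,0],42]
    - [[0,0,0],[0,0,0],42]
    - [[0,0,0],[0,0,0],42]

```text
clock: 25.3
position: [0.4823, 0.0471, 0.0481]
ee_rot: [0.999, 0.046, 0.0, 0.0]
ft_force: [-1.7, -0.5, 5.5]
grip_width: 0.551
```

Contact at z ≈ 48 mm, as expected. I release and go up.

Emit:
play_rows:
  rows:
    - [[0,0,0],[0,0,0],48]
    - [[0,0,0],[0,0,0],52]
    - [[0,0,0],[0,0,0],58]
    - [[0,0,0],[0,0,0],66]
    - [[0,0,0],[0,0,0],66]
    - [[0,0,0],[0,0,0],66]
    - [[0,0,20],[0,0,0],66]
    - [[0,0,50],[0,0,0],66]
    - [[0,0,50],[0,0,0],76]
    - [[0,0,40],[0,0,0],76]
    - [[0,0,0],[0,0,0],76]
    - [[0,0,0],[0,0,0],76]

```text
clock: 26.8
position: [0.4819, 0.0469, 0.2072]
ee_rot: [0.999, 0.046, -0.0, 0.0]
ft_force: [0.2, 0.2, -0.3]
grip_width: 0.889
```

Run:
```python
from check import *
o=readout.get_obs(); print(o["position"])
sc=camera("scene");sd=camera("side")
for r in bottles(sc,sd): print(r[0],r[1],r[2]*1000,r[3]*1000,r[4]*1000)
cv2.imwrite("pics/s14.png",cv2.resize(sc[100:250,200:440],None,fx=3,fy=3))
```

```text
[0.4819 0.0469 0.2072]
[287.4821 224.8571] 5.509784961571585 [667.3024 -58.7827] 49.9855639742511 52.467707498837925
[265.0727 174.4727] 7.331421909917598 [ 496.572  -109.7525] 32.27704312444281 34.52538306757863
[298.8857 168.1857] 17.83846783501789 [491.6124 -28.9798] 38.41078672161499 43.89766475822276
[331.3667 160.8778] 15.412719143029149 [479.5798  49.4936] 44.84520929930222 51.216548373415115
```

View pics/s14.png

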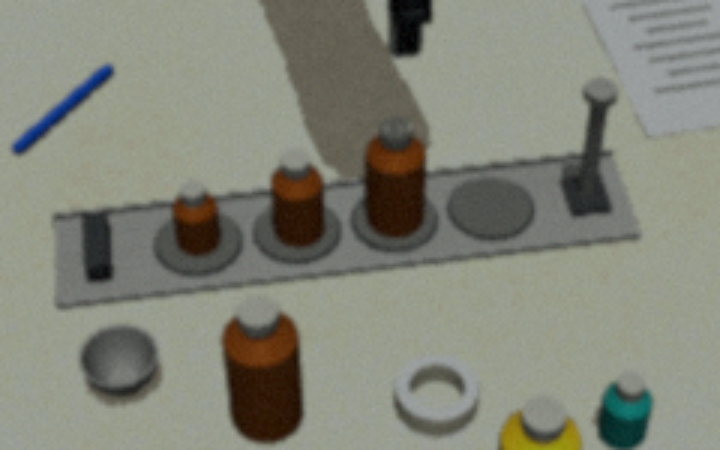

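Emit:
play_rows:
  rows:
    - [[31,-18,0],[0,0,0],76]
    - [[31,-18,0],[0,0,0],76]
    - [[31,-18,0],[0,0,0],76]
    - [[31,-18,0],[0,0,0],76]
    - [[31,-18,0],[0,0,0],76]
    - [[31,-18,0],[0,0,0],76]
    - [[0,0,0],[0,0,0],76]
    - [[0,0,0],[0,0,0],76]

```text
clock: 27.9
position: [0.6676, -0.0601, 0.2066]
ee_rot: [0.999, 0.046, -0.001, -0.001]
ft_force: [-0.2, 0.6, -1.0]
grip_width: 0.89
```

Run:
```python
from h import *
o=readout.get_obs(); print(o["position"],o["ee_rot"])
i=camera_info("wrist"); im=camera("wrist"); cv2.imwrite("pics/w15.png",im)
for p in ([.6675,-.061,.12],[.6675,-.061,0]): print(proj("wrist",p,i))
print(onplane("scene",(290,264),.03))
```

```text
[ 0.6676 -0.0601  0.2066] [ 0.9989  0.0462 -0.0009 -0.0005]
[314.9596 203.8996]
[315.0899 174.9219]
[ 0.7539 -0.056   0.03  ]
```

View pics/w15.png

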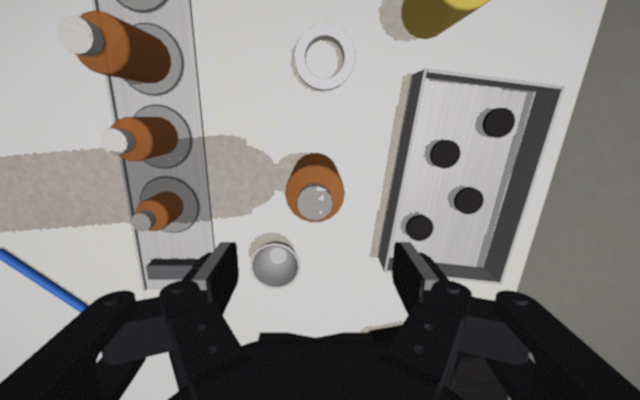

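Emit:
play_rows:
  rows:
    - [[0,-0.7,-50],[0,0,0],76]
    - [[0,0,-50],[0,0,0],76]
    - [[0,0,-34],[0,0,0],76]
    - [[0,0,-15],[0,0,0],76]
    - [[0,0,0],[0,0,0],76]
    - [[0,0,0],[0,0,0],76]

```text
clock: 28.7
position: [0.6692, -0.0614, 0.0608]
ee_rot: [0.999, 0.046, 0.001, 0.0]
ft_force: [1.3, -0.6, -0.1]
grip_width: 0.891
```

Emit:
play_rows:
  rows:
    - [[0,0,-2],[0,0,0],68]
    - [[0,0,0],[0,0,0],62]
    - [[0,0,0],[0,0,0],56]
    - [[0,0,0],[0,0,0],48]
    - [[0,0,0],[0,0,0],48]
    - [[0,0,0],[0,0,0],48]
    - [[0,0,0],[0,0,0],48]

```text
clock: 29.58
position: [0.6682, -0.0617, 0.0573]
ee_rot: [0.999, 0.046, 0.0, 0.0]
ft_force: [-3.2, -0.3, 5.8]
grip_width: 0.615
```

Emit:
play_rows:
  rows:
    - [[0,0,10],[0,0,0],48]
    - [[0,0,40],[0,0,0],48]
    - [[0,0,50],[0,0,0],48]
    - [[0,0,40],[0,0,0],48]
    - [[0,0,0],[0,0,0],48]
    - [[0,0,0],[0,0,0],48]

```text
clock: 30.32
position: [0.6677, -0.0617, 0.1959]
ee_rot: [0.999, 0.046, -0.001, -0.0]
ft_force: [-1.3, -0.7, -2.7]
grip_width: 0.615
```

Run:
```python
from h import *
i=camera_info("wrist"); im=camera("wrist"); cv2.imwrite("pics/w16.png",im)
o=readout.get_obs(); print(o["position"],o["ee_rot"])
```

```text
[ 0.6675 -0.0617  0.1952] [ 0.9989  0.0458 -0.0011 -0.0001]
```

View pics/w16.png

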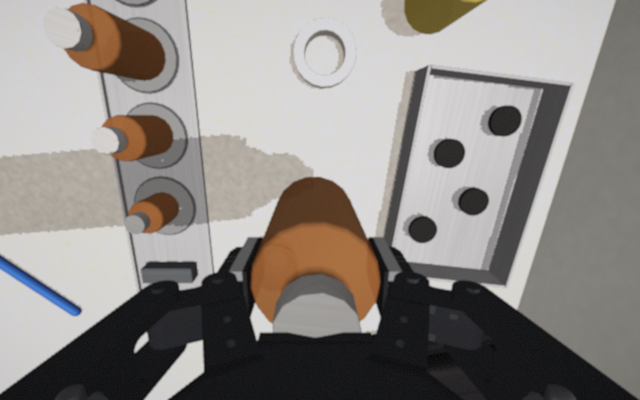

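Emit:
play_rows:
  rows:
    - [[-24,23,0],[0,0,0],48]
    - [[-24,23,0],[0,0,0],48]
    - [[-24,23,0],[0,0,0],48]
    - [[-24,23,0],[0,0,0],48]
    - [[-24,24,0],[0,0,0],48]
    - [[-24,24,0],[0,0,0],48]
    - [[-24,24,0],[0,0,0],48]
    - [[-24,24,0],[0,0,0],48]
    - [[0,0,0],[0,0,0],48]
    - [[0,0,0],[0,0,0],48]
    - [[0,0,0],[0,0,0],48]

```text
clock: 31.75
position: [0.4765, 0.1255, 0.1963]
ee_rot: [0.999, 0.045, -0.0, -0.0]
ft_force: [-0.4, -0.8, -4.4]
grip_width: 0.621
```

Run:
```python
from h import *
i=camera_info("wrist"); im=camera("wrist"); cv2.imwrite("pics/w17.png",im)
o=readout.get_obs(); print(o["position"],o["ee_rot"])
print(onplane("wrist",(315,178),.138,i)*1000+[2.5,-27,0])
print(proj("wrist",[.4755,.126,.009],i),proj("wrist",[.4724,.160,.009],i))
```

```text
[0.4765 0.1256 0.1964] [ 0.999   0.0451 -0.0004 -0.0001]
[476.6298 124.479  138.    ]
[314.1648 176.7578] [314.1506 146.1697]
```

View pics/w17.png

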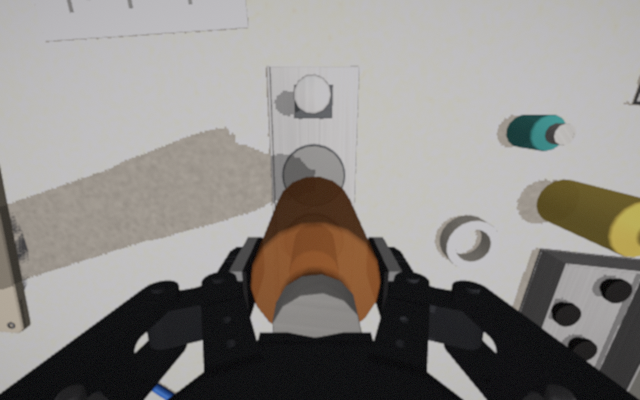

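Emit:
play_rows:
  rows:
    - [[-0.8,0.8,-50],[0,0,0],48]
    - [[0,0,-45],[0,0,0],48]
    - [[0,0,-22],[0,0,0],48]
    - [[0,0,-7],[0,0,0],48]
    - [[0,0,-2],[0,0,0],48]
    - [[0,0,0],[0,0,0],48]
    - [[0,0,0],[0,0,0],48]

```text
clock: 32.67
position: [0.476, 0.1272, 0.0717]
ee_rot: [0.999, 0.046, 0.001, 0.0]
ft_force: [-0.0, 0.2, -2.0]
grip_width: 0.617
```

Emit:
play_rows:
  rows:
    - [[0,0.8,-1.5],[0,0,0],48]
    - [[0,0,0],[0,0,0],48]
    - [[0,0,-1],[0,0,0],48]
    - [[0,0,0],[0,0,0],48]
    - [[0,0,0],[0,0,0],48]

```text
clock: 33.3
position: [0.4754, 0.128, 0.0683]
ee_rot: [0.999, 0.046, -0.0, -0.0]
ft_force: [0.5, 0.2, -2.9]
grip_width: 0.617
```

Emit:
play_rows:
  rows:
    - [[0,-0.8,-1],[0,0,0],48]
    - [[0,0,0],[0,0,0],48]
    - [[0,0,-0.7],[0,0,0],48]
    - [[0,0,0],[0,0,0],48]
    - [[0,0,0],[0,0,0],48]

```text
clock: 33.92
position: [0.4754, 0.1272, 0.0666]
ee_rot: [0.999, 0.046, 0.0, -0.0]
ft_force: [-0.2, 0.5, -2.6]
grip_width: 0.615
```

Emit:
play_rows:
  rows:
    - [[0,0,-0.8],[0,0,0],48]
    - [[0,0,0],[0,0,0],48]
    - [[0,0,0],[0,0,0],48]

```text
clock: 34.3
position: [0.4755, 0.1273, 0.0662]
ee_rot: [0.999, 0.046, 0.0, 0.0]
ft_force: [-1.9, -0.7, 5.4]
grip_width: 0.612
```

Emit:
play_rows:
  rows:
    - [[0,0,0],[0,0,0],54]
    - [[0,0,0],[0,0,0],58]
    - [[0,0,0],[0,0,0],64]
    - [[0,0,0],[0,0,0],74]
    - [[0,0,0],[0,0,0],74]
    - [[0,0,0],[0,0,0],74]
    - [[0,0,20],[0,0,0],74]
    - [[0,0,50],[0,0,0],74]
    - [[0,0,50],[0,0,0],74]
    - [[0,0,50],[0,0,0],74]
    - [[0,0,30],[0,0,0],74]
    - [[0,0,0],[0,0,0],74]

```text
clock: 35.8
position: [0.4764, 0.1276, 0.2681]
ee_rot: [0.999, 0.046, 0.002, -0.0]
ft_force: [-0.0, 0.1, -0.3]
grip_width: 0.871
```

Run:
```python
from check import *
o=readout.get_obs(); print(o["position"])
sc=camera("scene");sd=camera("side");i=camera_info("wrist");w=camera("wrist");cv2.imwrite("pics/w18.png",w)
for r in bottles(sc,sd): print(r[0],r[1],r[2]*1000,r[3]*1000,r[4]*1000)
cv2.imwrite("pics/s18.png",cv2.resize(sc[100:250,200:440],None,fx=3,fy=3))
cv2.imwrite("pics/d18.png",cv2.resize(sd[50:350,180:400],None,fx=2,fy=2))
```

```text
[0.4764 0.1276 0.2681]
[265.0545 174.4909] 7.372656794761221 [ 496.3781 -109.8385] 32.154481659189216 34.93187225616865
[298.9143 168.1857] 36.63461435886309 [493.0617 -28.9658] 38.3449371881614 46.954397070319985
[331.5393 161.0787] 7.678509057859914 [481.2943  49.353 ] 44.75553658218891 54.7672635948115
```

View pics/s18.png

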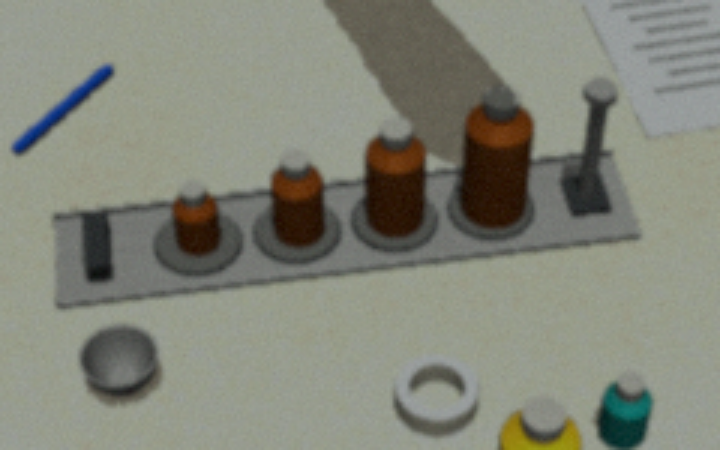

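View pics/d18.png

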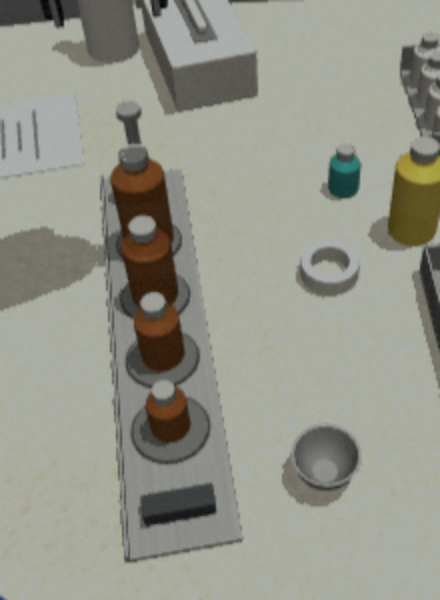

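Run:
```python
from check import *
sc=camera("scene");sd=camera("side")
for k in seg(sc):
    if cv2.boundingRect(k.astype(np.float32))[2]<60 and k[:,1].min()>125 and k[:,0].min()>250:
        o,b,w=bearing("scene",k); 
        for x in (.4755,.4828,.490,.497): 
            t=(x-o[0])/np.cos(b)
            print(k.mean(0), x, "y",(o[1]+t*np.sin(b))*1000)
        print(cv2.boundingRect(k.astype(np.float32)))
# side: split rows; widths of amber near each cap-shoulder
hsv=cv2.cvtColor(sd,cv2.COLOR_BGR2HSV); m=cv2.inRange(hsv,(0,110,25),(20,255,255))
for r in range(125,275,6):
    c=np.where(m[r,220:300])[0]
    if len(c): print(r,220+c.min(),220+c.max(),[round(onplane("side",(u,r),.009)[0]*1000,1) for u in (220+(c.min()+c.max())/2,)])
for x in (.4755,):
    for y in (.126,):
        print(proj("side",[x,y,.03]),proj("side",[x,y,.1]))
```

```text
[265.3273 174.4545] 0.4755 y -111.83867327707772
[265.3273 174.4545] 0.4828 y -111.06747941953392
[265.3273 174.4545] 0.49 y -110.30684986140852
[265.3273 174.4545] 0.497 y -109.56734890211995
(258, 165, 15, 20)
[298.8714 168.1857] 0.4755 y -28.54288775400119
[298.8714 168.1857] 0.4828 y -28.477510530475822
[298.8714 168.1857] 0.49 y -28.413028885354912
[298.8714 168.1857] 0.497 y -28.350338397042915
(291, 156, 17, 26)
[331.4545 161.25  ] 0.4755 y 49.781220478352814
[331.4545 161.25  ] 0.4828 y 49.18290916004027
[331.4545 161.25  ] 0.49 y 48.592793887184044
[331.4545 161.25  ] 0.497 y 48.01907070524049
(322, 146, 20, 33)
[364.8972 154.1682] 0.4755 y 129.89204248427322
[364.8972 154.1682] 0.4828 y 128.61490269484906
[364.8972 154.1682] 0.49 y 127.35525797103348
[364.8972 154.1682] 0.497 y 126.13060337843498
(354, 135, 24, 41)
131 254 257 [np.float64(476.9)]
137 236 261 [np.float64(460.6)]
143 236 262 [np.float64(462.2)]
149 238 263 [np.float64(466.0)]
155 239 263 [np.float64(467.4)]
161 240 264 [np.float64(470.0)]
167 242 265 [np.float64(473.5)]
173 241 264 [np.float64(471.5)]
179 242 265 [np.float64(473.9)]
185 243 266 [np.float64(476.2)]
191 245 267 [np.float64(479.5)]
197 246 268 [np.float64(481.6)]
203 249 266 [np.float64(482.7)]
209 247 268 [np.float64(482.8)]
215 248 269 [np.float64(484.9)]
221 249 270 [np.float64(486.9)]
227 251 271 [np.float64(489.8)]
233 254 266 [np.float64(487.9)]
245 268 270 [np.float64(504.6)]
251 253 272 [np.float64(492.5)]
257 254 273 [np.float64(494.3)]
263 255 274 [np.float64(496.0)]
269 259 269 [np.float64(495.0)]
[253.0841 163.1152] [248.4154 138.2761]
```

View pics/w18.png

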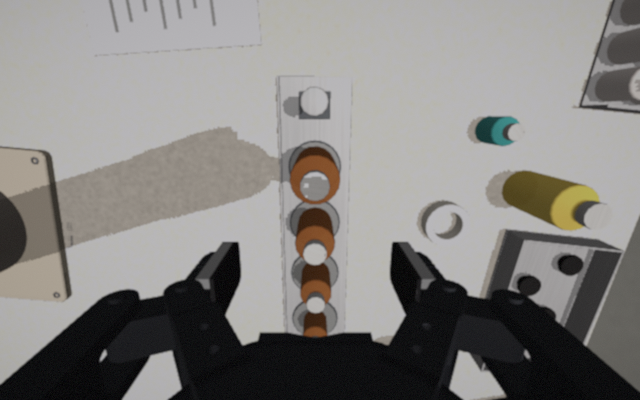

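Run:
```python
from workcell import manip,readout
print(readout.get_obs()["clock"]); print(manip.hand_in())
```

```text
36.05
the job is handed in; nothing more can be done
None
```

All four amber bottles are standing upright on the rail in height order. The 120 mm bottle is on pad 4 beside the tall post, then 100 mm on pad 3, 80 mm on pad 2, and 60 mm on pad 1 beside the low block. Each was lowered onto its pad until contact was felt, then released. I handed in at about 36 s with the gripper open and raised clear, and the hand-in gave no verdict.

**Last checks:**
- **Along the rail:** the scene camera puts every bottle within about 2 mm of its pad centre (0.5, 2.0, 0.2 and 1.4 mm for pads 1 to 4).
- **Across the rail:** the 60 and 80 mm bottles measured within about 0.5 mm of centre, the 80 mm one before the next bottle partly hid it. For the 100 and 120 mm bottles, overlap in the side view left only rougher checks (wrist view, row midpoints), which showed them centred.
- **Disagreement:** the scene and side cameras differed by up to about 5 mm on pad positions, so I aimed at their average, which matched the wrist camera.
- **Forces:** the highest wrist force I read was about 26 N, while setting down the 80 mm bottle. The other set-downs read 5–6 N.
- **Look-alikes:** the turquoise and yellow bottles were not touched.

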